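# Stage the mould and bring the resin ball over it

## Robot

A 6-joint arm with a two-finger parallel gripper is mounted at the origin on the work surface. World frame = base frame: x ahead of the robot, y to its left, z up, the work surface at z = 0. Lengths are in m, angles in rad, forces in N, time in s.
With the tool pointing down it reaches from about 0.375 to 0.975 m from the base axis. Payload 3.8 kg.
Tool frame: the origin (TCP) lies midway between the tips of the shut fingers; the grasp point (between the pads) lies 19 mm behind it; z points along the fingers, y is the line along which they close (so a half turn about z gives the same grasp; the last joint's range is limited). The gripper opens to 85 mm and grips with 20 to 120 N. Pads are 22 mm wide; open, the fingers measure 114 mm over their backs; the gripper's body (76 mm by 85 mm) begins 54 mm behind the grasp point. The pads swing forward as they close: fully open they stand 13 mm farther back than shut.
Start: joints at [1.092, 0.264, 1.604, -0, 1.274, -0.037], TCP at [0.289, 0.61, 0.231] pointing down, gripper open.
Joint ranges: [-2.63, 2.63], [-0.94, 2.18], [0.31, 2.57], [-1.31, 4.45], [0, 2.66], [-2.55, 2.55]. Speed limits (rad/s): [2.57, 2.57, 3.14, 3.14, 3.14, 3.14].

## Interface

Orientations are given as a unit quaternion [x, y, z, w].
In Python, from station import * gives the robot as it stands.
- The arm moves only by the shell command python3 -m pendant 'ROWS' [FORCE]. ROWS is text: rows parted by semicolons, each of 7 numbers parted by spaces: the shift along the world's x, y, z in units of 25 mm (1.0 is 25 mm), then the turn, a rotation vector about the world's x, y, z in units of 6 degrees (1.0 is 6 degrees), then the closure, from -1 (fully open) to 1 (shut). In form: dx dy dz rx ry rz fingers; .... A call has 1 to 10 rows; each row shifts and turns the commanded pose from where the row before left it; what a row does not reach is not made up. A row lasts 1/12 s, in which the tool goes at most 41.7 mm and 7.16 degrees, less where a joint would pass 70% of its speed; a pose out of reach is approached as far as the arm can. A call is refused whole if a number of a shift passes 1 or a number of a turn 1, either way. A call with a gripper value outside its range is refused whole. The fingers move at their own pace and stop on an object; FORCE is the grip in N (left out, the last holds). Time passes only in rows, so rows that do not move let the fingers close. It gives the time, the measured TCP pose, the force, the opening and the grip force at its end, in the units of the state.
- get_state(): the state, without advancing time (a new reading comes with each control period).
- snapshot(name): name is "side" or "top" or "wrist"; returns a dict with "image" (400x640x3 uint8, red, green, blue), "mtx" (3x3 intrinsics, pixels), "dist_coeffs" ([k1, k2, p1, p2, k3] as OpenCV has them; the pictures are not rectified), "position" and "rotation" of the camera in the world; the wrist camera has in their place "mount" (4x4, takes a point from camera to tool coordinates, whose origin is the TCP and whose axes are the flange's). Camera axes: x right, y up, looking along -z (the intrinsics and any distortion apply to the point x, -y, -z); pixel columns grow to the right and rows downward; lengths in m; the calibration is good to about 2 mm. A picture is of the moment at which its call begins: read the wrist's pose just before it. There is no depth.
- sign_off(): hands the job in; it is judged then, once.
Trained networks look in a picture, given as the dict that the camera call returned (one of the last four; its "shot" number tells which), for a name from the list of things; names that differ only in an ending like _2 or _b are one class to them, and where a whole thing is asked for, a point or a joint stands for the part that bears it (a point fixed in the world has none). Each returns a list of dicts, best first, with "conf" (0 to 1); they miss things now and then, are a little off and sometimes report something else, mostly with a low value. They report only what shows in the picture. A call takes as long as a camera call. They do not tell look-alikes from the thing itself.
- find_in(picture, target): "extent" ([left, top, right, bottom] in pixels, round what is visible of it).
- spot_point(picture, target): "centre" ([row, column] in pixels: a listed point, or the origin of a listed thing).
The state is a dict: "time": time; "joint_pos": joint angles; "joint_vel": joint speeds; "tau": joint torques, N m; "position": TCP position; "tool_rot": TCP orientation; "force": force on the tool from outside, world axes, zero at the start; "wrist_torque": the same for the moment, N m; "gripper_width": opening from 0.0 (shut) to 1.0 (fully open); "gripper_force": force on a finger pad.
Only numpy, scipy, OpenCV 4.12 (cv2) and the standard library are available. Lean on these libraries where they do the work, as an engineer would, in place of code of your own. Each camera call takes 0.05 s, during which the arm holds its last target. There are 200 camera calls.

## Task

First slide the pink casting mould along the bench, without lifting it, onto the hot-pink mat so that it lies about centred on the mat and square with it. Then pick up the white sample tray with the loose orange ball in its pocket, carry it without letting the ball out, and finish holding it still and level with the ball over the middle of the mould, about 10 cm above the mould's top: do not put it down or let go. Leave the jars, cup, bottle and can where they stand.

Things in the scene. Friction and masses are not known exactly. Their poses are not given: they have to be found in the camera images.
- mat: fixed hot-pink rectangle, 190 mm along its x by 230 mm along its y, only 1 mm thick and offering no step (the mould slides over its edge freely), with a thin white border line 10 mm inside its edge. Origin at its centre, on the bench
- mould: light pink open-topped mould (about 0.3 kg), empty, loose on the bench, 100 mm along its x by 140 mm along its y, 32 mm tall; walls 12 mm thick (cavity 76 x 116 mm), floor 6 mm thick. Its wall can be pinched from above. Origin: centre of the underside. Square with the mat when its long side lies along the mat's, either way round. It starts on one side of the mat, the tray on the other
- tray: white flat sample tray (0.13 kg, more or less), loose on the bench, 160 mm along its x by 80 mm along its y, 6 mm thick, with a black upright grip fin and a black pocket rim on it, three coloured dots at the -x end. Origin: centre of the underside, z up
- tray_grip (a point): a point in the grip fin, 36 mm above the tray's underside, at x = -25 mm, y = 0 on the tray; the fin is 32 mm long along the tray's x, 12 mm thick along its y and its top is 48 mm above the underside, so it is pinched from above across the tray's y
- pocket (a point): centre of the pocket's floor, at x = +45 mm, y = 0, 6 mm above the tray's underside (70 mm from the grip fin along the tray's +x). Its round rim has 20 mm inner and 24 mm outer radius, 3.5 mm high; the ball rolls freely inside it and escapes if the tray tips beyond about 35 degrees or is jerked
- ball_center (a point): centre of the orange ball, 30 mm across, 18 g, loose in the tray's pocket
- jar_red: bystander: small pigment jar with dark red label, 50 mm across, 55 mm tall, loose and upright; origin: centre of its underside
- jar_green: bystander: the same with green label, loose and upright; origin: centre of its underside
- jar_blue: bystander: the same with blue label, loose and upright; origin: centre of its underside
- cup: bystander: clear mixing cup, 64 mm across, 55 mm tall, loose and upright; origin: centre of its underside
- dropper: bystander: white dropper bottle, 32 mm across, 85 mm tall, loose and upright; origin: centre of its underside
- spray: bystander: white and blue spray can, 60 mm across, 170 mm tall, loose and upright; origin: centre of its underside
Mind the look-alikes: they are no part of the job. What is shaped like the tray but turquoise or yellow is not meant.

How it is judged:
By the outcome, as a careful person would: the job done as asked, in the order asked, and still so for the second after the job is handed in, while the arm keeps its last pose, push and grip.
It also fails if it takes over 58 s, if anything falls off the work surface, if the arm or the gripper's body presses on something with over 40 N, if the wrist force passes 120 N, or if a joint passes its speed limit or range.

## Working session

There is one attempt and no reset: what is moved stays moved. The work goes in short steps, Python scripts to look and compute and a shell command to move; the robot and the scene stay as the last step left them, time stands still between calls to the robot, and variables do not carry over. Pictures are saved under pics/ and viewed, at most 10 in all, crops included, and the job is handed in when it is done.

```bash
ls; mkdir -p pics; cat > h.py <<'E'
from station import *
import numpy as np, cv2
from scipy.spatial.transform import Rotation as R
def cam(s,st=None):
    if 'mount' in s:
        T=np.eye(4);T[:3,:3]=R.from_quat(st['tool_rot']).as_matrix();T[:3,3]=st['position']
        M=T@np.array(s['mount']);return M[:3,3],M[:3,:3]
    r=np.array(s['rotation'],float)
    r=R.from_quat(r).as_matrix() if r.size==4 else r.reshape(3,3)
    return np.array(s['position']),r
def px2w(s,uv,z,st=None):
    p,r=cam(s,st)
    u=cv2.undistortPoints(np.array(uv,float).reshape(-1,1,2),np.array(s['mtx']),np.array(s['dist_coeffs'])).reshape(-1,2)
    d=np.c_[u[:,0],-u[:,1],-np.ones(len(u))]@r.T
    return p+d*((z-p[2])/d[:,2])[:,None]
def w2px(s,w,st=None):
    p,r=cam(s,st); c=(np.atleast_2d(w)-p)@r; c=c*[1,-1,-1]
    return cv2.projectPoints(c,np.zeros(3),np.zeros(3),np.array(s['mtx']),np.array(s['dist_coeffs']))[0].reshape(-1,2)
def save(s,n): cv2.imwrite('pics/'+n,s['image'][:,:,::-1])
E
python3 - <<'E'
from h import *
st=get_state();print(st['time'],st['position'],st['tool_rot'],st['gripper_width'])
H={'mat':0,'mould':0,'tray':0,'tray_grip':.036,'pocket':.006,'ball_center':.021,'jar_red':0,'jar_green':0,'jar_blue':0,'cup':0,'dropper':0,'spray':0}
for n in('top','side'):
    s=snapshot(n);save(s,n+'0.png');print(n,cam(s)[0])
    for t,z in H.items():
        for d in spot_point(s,t)[:4]:
            r,c=d['centre'];print(t,round(d['conf'],2),[round(c),round(r)],px2w(s,[c,r],z)[0].round(3))
E
```

```text
pics
0.0 [0.2882645  0.60953082 0.22994724] [ 2.19127372e-01  9.75695619e-01 -1.07870826e-03 -2.99953371e-04] 1.001799347552909
top [0.33487899 0.08985518 1.42853154]
mat 0.92 [358, 191] [ 0.577 -0.024  0.   ]
mat 0.18 [389, 125] [ 0.782 -0.124  0.   ]
mould 0.65 [199, 173] [0.64 0.45 0.  ]
mould 0.64 [450, 212] [ 0.51  -0.295  0.   ]
tray 0.95 [172, 302] [0.264 0.517 0.   ]
tray 0.94 [253, 217] [0.505 0.29  0.   ]
tray 0.82 [417, 272] [ 0.337 -0.188  0.   ]
tray 0.76 [262, 294] [0.281 0.261 0.   ]
tray_grip 0.93 [190, 210] [0.523 0.466 0.036]
tray_grip 0.78 [251, 223] [0.481 0.29  0.036]
tray_grip 0.65 [427, 280] [ 0.313 -0.208  0.036]
tray_grip 0.61 [267, 304] [0.254 0.241 0.036]
pocket 0.8 [257, 285] [0.306 0.275 0.006]
pocket 0.73 [255, 202] [0.549 0.283 0.006]
pocket 0.73 [407, 263] [ 0.363 -0.159  0.006]
pocket 0.71 [197, 235] [0.454 0.451 0.006]
ball_center 0.61 [250, 197] [0.56  0.293 0.021]
jar_red 0.66 [252, 160] [0.677 0.294 0.   ]
jar_green 0.57 [454, 154] [ 0.688 -0.315  0.   ]
jar_green 0.36 [253, 199] [0.559 0.29  0.   ]
jar_green 0.32 [389, 125] [ 0.782 -0.125  0.   ]
[... 580 characters left out ...]
] [0.514 0.287 0.   ]
tray_grip 0.96 [238, 293] [ 0.318 -0.202  0.036]
tray_grip 0.92 [227, 171] [0.249 0.239 0.036]
tray_grip 0.84 [297, 156] [0.477 0.297 0.036]
tray_grip 0.66 [309, 124] [0.524 0.462 0.036]
pocket 0.94 [245, 167] [0.303 0.287 0.006]
pocket 0.74 [261, 283] [ 0.371 -0.159  0.006]
pocket 0.68 [321, 167] [0.555 0.272 0.006]
pocket 0.66 [233, 118] [0.24  0.555 0.006]
ball_center 0.45 [321, 159] [0.558 0.295 0.021]
jar_red 0.57 [355, 164] [0.674 0.286 0.   ]
jar_green 0.96 [390, 331] [ 0.695 -0.309  0.   ]
jar_blue 0.79 [396, 201] [0.782 0.111 0.   ]
cup 0.93 [268, 242] [ 0.387 -0.02   0.   ]
dropper 0.66 [406, 268] [ 0.768 -0.131  0.   ]
spray 0.6 [344, 134] [0.651 0.443 0.   ]
```

```bash
ls pics
```

```text
side0.png
top0.png
```

```bash
python3 - <<'E'
import cv2
a=cv2.imread('pics/top0.png')[90:350,130:500]
cv2.imwrite('pics/top0c.png',cv2.resize(a,None,fx=2.1,fy=2.1,interpolation=2))
E
```

```text
(no output)
```

View pics/top0c.png

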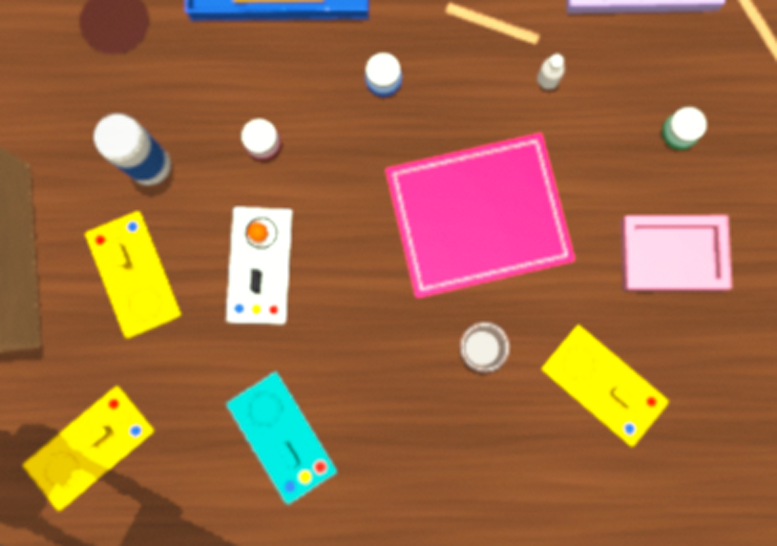

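View pics/side0.png

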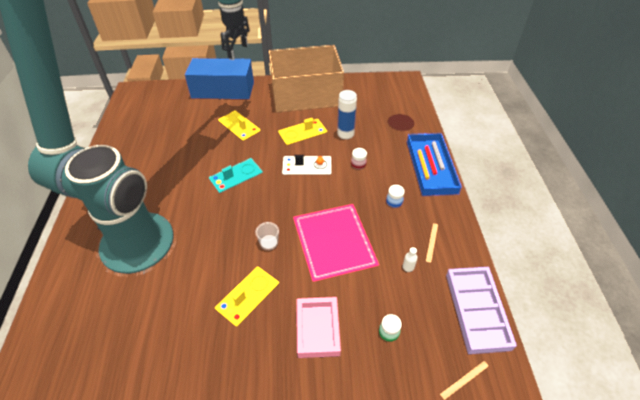

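The top view shows the white tray at about (252,215) with the ball at (252,200). Its look-alikes are yellow at (193,221), (177,303) and (417,273), and turquoise at (263,297). The mould is at (452,211) and the mat at (358,193). Next I'll fit the mat, mould and tray precisely by colour and check the tray in a close crop.

```bash
cat >> h.py <<'E'
from scipy.optimize import minimize
def fit(shots,maskf,box,x0,roi=0.16):
    """fit box (lx,ly,h) pose x,y,yaw to colour masks in several shots (silhouette IoU)"""
    K=4;ms=[];lx,ly,h=box
    for s,st in shots:
        m=maskf(s['image'].astype(int)).astype(np.uint8)
        a=np.array([[x,y,z] for x in(-roi,roi) for y in(-roi,roi) for z in(0,h)])+[x0[0],x0[1],0]
        b=w2px(s,a,st);u0,v0=np.maximum(b.min(0).astype(int),0);u1,v1=np.minimum(b.max(0).astype(int),[640,400])
        q=np.zeros_like(m);q[v0:v1,u0:u1]=m[v0:v1,u0:u1]
        n,l,c,_=cv2.connectedComponentsWithStats(q)
        q=(l==1+np.argmax(c[1:,4])).astype(np.uint8)
        cs=cv2.findContours(q,cv2.RETR_EXTERNAL,cv2.CHAIN_APPROX_NONE)[0]
        q=cv2.drawContours(np.zeros_like(q),cs,-1,1,-1)
        ms.append(cv2.resize(q,None,fx=K,fy=K,interpolation=cv2.INTER_NEAREST))
    c0=np.array([[x*lx/2,y*ly/2,z] for x in(-1,1) for y in(-1,1) for z in(0,h)])
    def cost(p):
        c,sn=np.cos(p[2]),np.sin(p[2])
        w=c0@np.array([[c,sn,0],[-sn,c,0],[0,0,1]])+[p[0],p[1],0];e=0
        for (s,st),m in zip(shots,ms):
            hu=cv2.convexHull(((w2px(s,w,st)+.5)*K-.5).astype(np.float32)).reshape(-1,2)
            r=cv2.fillConvexPoly(np.zeros_like(m),np.round(hu*16).astype(np.int32),1,shift=4)
            e+=1-(r&m).sum()/(r|m).sum()
        return e/len(ms)
    best=None
    for sc in(1,.3):
        p=np.array(x0 if best is None else best.x,float)
        best=minimize(cost,p,method='Nelder-Mead',options=dict(initial_simplex=np.vstack([p]+[p+np.eye(3)[i]*sc*[.02,.02,.15][i] for i in range(3)]),xatol=2e-4,fatol=1e-5))
    return best.x,best.fun
hot=lambda i:(i[...,0]>150)&(i[...,1]<110)&(i[...,2]>80)|((i[...,0]>190)&(i[...,0]-i[...,1]>60)&(i[...,2]-i[...,1]>20))
lpink=lambda i:(i[...,0]>130)&(i[...,0]-i[...,1]>25)&(i[...,0]-i[...,1]<100)&(i[...,1]>85)&(i[...,2]-i[...,1]>-5)
white=lambda i:(i.min(-1)>150)&(i.max(-1)-i.min(-1)<40)
E
python3 - <<'E'
from h import *
S={n:snapshot(n) for n in('top','side')}
for nm,m,b,x0 in(('mat',hot,(.19,.23,.001),(.58,-.022,.2)),('mould',lpink,(.1,.14,.032),(.51,-.293,0)),('tray',white,(.16,.08,.006),(.507,.29,0))):
    for k in(['top'],['side'],['top','side']):
        x,f=fit([(S[j],None) for j in k],m,b,x0);print(nm,k,x.round(4),round(np.degrees(x[2]),1),'cost',round(f,3))
a=S['top']['image'][175:255,215:295,::-1];b=S['side']['image'][130:200,260:350,::-1]
cv2.imwrite('pics/tray.png',np.hstack([cv2.resize(a,(400,400),interpolation=2),cv2.resize(b,(400,400),interpolation=2)]))
E
```

```text
mat ['top'] [ 0.5754 -0.024   0.2157] 12.4 cost 0.031
mat ['side'] [ 0.5767 -0.0256  0.2184] 12.5 cost 0.041
mat ['top', 'side'] [ 0.5763 -0.0248  0.217 ] 12.4 cost 0.038
mould ['top'] [ 0.5138 -0.2948 -0.0155] -0.9 cost 0.046
mould ['side'] [ 0.5157 -0.2928 -0.02  ] -1.1 cost 0.025
mould ['top', 'side'] [ 0.5156 -0.2938 -0.0212] -1.2 cost 0.041
tray ['top'] [ 0.5068  0.2874 -0.0561] -3.2 cost 0.033
tray ['side'] [ 0.5089  0.2893 -0.0611] -3.5 cost 0.188
tray ['top', 'side'] [ 0.5076  0.2882 -0.0554] -3.2 cost 0.124
```

View pics/tray.png

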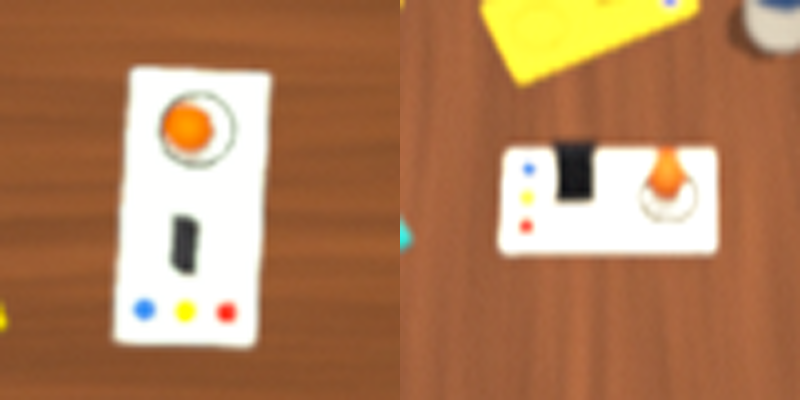

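The close crop confirms the choice: it is the white tray, with the black fin at the −x end beside the dots and the ball in the pocket at +x. I'll go to the mould's +y wall, aiming for a pinch at (0.517,-0.230).

```bash
R1='x'
python3 -m pendant '0.27 -1 0 0 0 0.4 -1; 0.27 -1 0 0 0 0.4 -1; 0.27 -1 0 0 0 0.4 -1; 0.27 -1 0 0 0 0.4 -1; 0.27 -1 0 0 0 0.4 -1; 0.27 -1 0 0 0 0.4 -1; 0.27 -1 0 0 0 0.4 -1; 0.27 -1 0 0 0 0.4 -1; 0.27 -1 0 0 0 0.4 -1; 0.27 -1 0 0 0 0.4 -1' 40
python3 -m pendant '0.27 -1 0 0 0 0 -1; 0.27 -1 0 0 0 0 -1; 0.27 -1 0 0 0 0 -1; 0.27 -1 0 0 0 0 -1; 0.27 -1 0 0 0 0 -1; 0.27 -1 0 0 0 0 -1; 0.27 -1 0 0 0 0 -1; 0.27 -1 0 0 0 0 -1; 0.27 -1 0 0 0 0 -1; 0.27 -1 0 0 0 0 -1'
python3 -m pendant '0.27 -1 -0.2 0 0 0 -1; 0.27 -1 -0.2 0 0 0 -1; 0.27 -1 -0.2 0 0 0 -1; 0.27 -1 -0.2 0 0 0 -1; 0.27 -1 -0.2 0 0 0 -1; 0.27 -1 -0.2 0 0 0 -1; 0.27 -1 -0.2 0 0 0 -1; 0.27 -1 -0.2 0 0 0 -1; 0.27 -1 -0.2 0 0 0 -1; 0.27 -1 -0.2 0 0 0 -1'
python3 -m pendant '0.27 -1 -0.2 0 0 0 -1; 0.27 -1 -0.2 0 0 0 -1; 0.27 -0.8 -0.2 0 0 0 -1; 0.2 -0.6 -0.2 0 0 0 -1; 0 -0.2 0 0 0 0 -1; 0 0 0 0 0 0 -1; 0 0 0 0 0 0 -1'
python3 - <<'E'
from h import *
st=get_state();s=snapshot('wrist');save(s,'w1.png')
q=st['tool_rot'];print(st['time'],st['position'],np.degrees(2*np.arctan2(q[1],q[0]))-90)
t=snapshot('top')
for sh in([(s,st)],[(t,None)]):
    x,f=fit(sh,lpink,(.1,.14,.032),(.515,-.294,-.02));print(x.round(4),np.degrees(x[2]).round(2),f)
E
```

```text
time: 2.23
position: [0.3563, 0.359, 0.2315]
tool_rot: [0.01, 1.0, 0.0, 0.0]
force: [0.2, 0.3, -0.2]
gripper_width: 0.999
gripper_force: 0.0
time: 3.07
position: [0.4238, 0.1089, 0.2316]
tool_rot: [0.011, 1.0, 0.0, 0.0]
force: [0.5, 0.0, 0.5]
gripper_width: 0.999
gripper_force: 0.0
time: 3.9
position: [0.4913, -0.1412, 0.1813]
tool_rot: [0.012, 1.0, -0.0, 0.0]
force: [-0.1, 0.0, 0.3]
gripper_width: 1.0
gripper_force: 0.0
time: 4.48
position: [0.5161, -0.2292, 0.1613]
tool_rot: [0.012, 1.0, 0.0, -0.0]
force: [0.1, 0.0, 0.7]
gripper_width: 0.999
gripper_force: 0.0
4.4833 [ 0.51607207 -0.22923245  0.16128136] 88.66908314342473
[ 0.5195 -0.2935 -0.    ] -0.0 0.27913248602903773
[ 0.4979 -0.323   0.2653] 15.2 0.7107490034268131
```

View pics/w1.png

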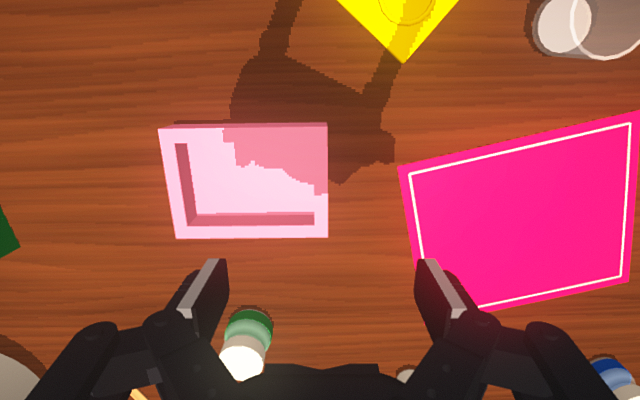

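The wrist view shows the mould's top corners at about (159,129), (327,124), (327,238) and (176,238), partly shaded. The mat is to its right and the cup at the top right. I'll turn those corners into positions.

```bash
python3 - <<'E'
from h import *
st=get_state();s=snapshot('wrist')
print(cam(s,st)[0])
print(px2w(s,[[159,129],[327,124],[327,238],[176,238]],.032,st).round(4))
for p in((.5156,-.2938,-.021),):
    c,n=np.cos(p[2]),np.sin(p[2])
    w=np.array([[x*c-y*n+p[0],x*n+y*c+p[1],z] for z in(0,.032) for x,y in((-.05,-.07),(-.05,.07),(.05,.07),(.05,-.07))])
    print(w2px(s,w,st).round(0).tolist())
E
```

```text
[ 0.43361107 -0.22614755  0.30507658]
[[ 0.4666 -0.3612  0.032 ]
 [ 0.466  -0.2219  0.032 ]
 [ 0.5694 -0.2235  0.032 ]
 [ 0.5666 -0.3633  0.032 ]]
[[173.0, 122.0], [325.0, 121.0], [325.0, 222.0], [187.0, 222.0], [157.0, 126.0], [326.0, 125.0], [325.0, 236.0], [174.0, 236.0]]
```

The corners agree with the fit. I'll descend and pinch the +y wall.

```bash
python3 -m pendant '0 0 -1 0 0 0 -1; 0 0 -1 0 0 0 -1; 0 0 -1 0 0 0 -1; 0 0 -1 0 0 0 -1; 0 0 -1 0 0 0 -1; 0 0 -0.6 0 0 0 -1; 0 0 -0.3 0 0 0 -1; 0 0 0 0 0 0 -1' 40
python3 -m pendant '0 0 0 0 0 0 0.2; 0 0 0 0 0 0 0.5; 0 0 0 0 0 0 1; 0 0 0 0 0 0 1; 0 0 0 0 0 0 1; 0 0 0 0 0 0 1; 0 0 0 0 0 0 1'
```

```text
time: 5.3
position: [0.5149, -0.2283, 0.0121]
tool_rot: [0.011, 1.0, 0.001, -0.002]
force: [-0.5, 0.5, 0.3]
gripper_width: 1.0
gripper_force: 0.0
time: 5.88
position: [0.5169, -0.2301, 0.0146]
tool_rot: [0.012, 1.0, -0.0, 0.001]
force: [0.2, 0.3, 4.9]
gripper_width: 0.13
gripper_force: 40.0
```

```bash
python3 -m pendant '0.05 0.3 0 0 0 0 1; 0.1 0.5 0 0 0 0.1 1; 0.1 0.6 0 0 0 0.15 1; 0.1 0.6 0 0 0 0.15 1; 0.1 0.6 0 0 0 0.15 1; 0.1 0.6 0 0 0 0.15 1; 0.1 0.6 0 0 0 0.15 1; 0.1 0.6 0 0 0 0.15 1; 0.1 0.6 0 0 0 0.15 1; 0.1 0.6 0 0 0 0.15 1' 40
python3 -m pendant '0.1 0.6 0 0 0 0.15 1; 0.1 0.6 0 0 0 0.15 1; 0.1 0.6 0 0 0 0.15 1; 0.1 0.6 0 0 0 0.15 1; 0.1 0.6 0 0 0 0.15 1; 0.1 0.6 0 0 0 0.15 1; 0.1 0.6 0 0 0 0.1 1; 0.1 0.5 0 0 0 0 1; 0.08 0.3 0 0 0 0 1; 0 0 0 0 0 0 1'
python3 - <<'E'
from h import *
st=get_state();q=st['tool_rot'];print(st['time'],st['position'],np.degrees(2*np.arctan2(q[1],q[0]))-90,st['force'])
s=snapshot('side');t=snapshot('top');w=snapshot('wrist');save(w,'w2.png')
a=s['image'][170:330,240:440,::-1];b=t['image'][130:260,290:440,::-1]
cv2.imwrite('pics/m1.png',np.hstack([cv2.resize(a,(400,320),interpolation=2),cv2.resize(b,(369,320),interpolation=2)]))
for sh in([(s,None)],[(t,None)]):
    x,f=fit(sh,lpink,(.1,.14,.032),(.576,-.025,.217));print(x.round(4),np.degrees(x[2]).round(2),f)
E
```

```text
time: 6.72
position: [0.5409, -0.089, 0.0146]
tool_rot: [-0.057, 0.998, -0.001, 0.001]
force: [-1.2, -3.7, 4.8]
gripper_width: 0.132
gripper_force: 40.1
time: 7.55
position: [0.5629, 0.0377, 0.0146]
tool_rot: [-0.11, 0.994, 0.001, 0.001]
force: [0.1, 4.4, 6.1]
gripper_width: 0.132
gripper_force: 40.2
7.55 [0.56285318 0.03772877 0.01456973] 102.57869631434602 [0.12680841 4.38811072 6.10287676]
[ 0.5774 -0.0199  0.2167] 12.42 0.11498538011695902
[ 0.561  -0.0609  0.8013] 45.91 0.8005416836715764
```

View pics/m1.png

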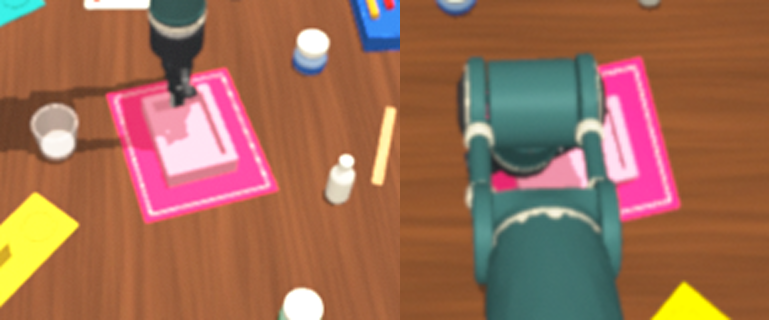

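The side crop shows the mould inside the mat's white border and looking square. I'll release, rise and move toward the tray, then check from a clear view.

```bash
python3 -m pendant '0 0 0 0 0 0 0.3; 0 0 0 0 0 0 -0.3; 0 0 0 0 0 0 -0.8; 0 0 0 0 0 0 -1; 0 0 0.4 0 0 0 -1; 0 0 0.8 0 0 0 -1; 0 0 1 0 0 0 -1; 0 0 1 0 0 0 -1; 0 0 1 0 0 0 -1; 0 0 1 0 0 0 -1' 40
python3 -m pendant '-0.3 1 1 0 0 -0.3 -1; -0.3 1 0.5 0 0 -0.3 -1; -0.3 1 0.2 0 0 -0.3 -1; -0.3 1 0 0 0 -0.3 -1; -0.3 1 0 0 0 -0.3 -1; -0.3 1 0 0 0 -0.3 -1; -0.3 1 0 0 0 -0.3 -1; -0.4 1 0 0 0 -0.3 -1; -0.4 1 0 0 0 -0.23 -1; -0.3 1 0 0 0 0 -1'
python3 -m pendant '0 0.1 0 0 0 0 -1; 0 0 0 0 0 0 -1'
python3 - <<'E'
from h import *
st=get_state();q=st['tool_rot'];print(st['time'],st['position'],np.degrees(2*np.arctan2(q[1],q[0]))-90,st['force'])
w=snapshot('wrist');s=snapshot('side');t=snapshot('top');save(w,'w3.png')
a=s['image'][170:330,240:440,::-1];b=t['image'][130:260,290:440,::-1]
cv2.imwrite('pics/m2.png',np.vstack([np.hstack([cv2.resize(a,(400,320),interpolation=2),cv2.resize(b,(369,320),interpolation=2)]),cv2.resize(w['image'][:,:,::-1],(448,280)).repeat(1,1) if 0 else cv2.copyMakeBorder(cv2.resize(w['image'][:,:,::-1],(448,280)),0,0,0,321,0)]))
for sh in([(s,None)],[(t,None)],[(s,None),(t,None)]):
    x,f=fit(sh,lpink,(.1,.14,.032),(.576,-.025,.217));print(x.round(4),np.degrees(x[2]).round(2),f)
allp=lambda i:hot(i)|lpink(i)
x,f=fit([(s,None),(t,None)],allp,(.19,.23,.001),(.576,-.025,.217));print('mat',x.round(4),f)
for T,z in(('tray_grip',.036),('pocket',.006),('ball_center',.021)):
    for d in spot_point(w,T)[:2]: r,c=d['centre'];print(T,round(d['conf'],2),[round(c),round(r)],px2w(w,[c,r],z,st)[0].round(4))
E
```

```text
time: 8.53
position: [0.5618, 0.035, 0.1455]
tool_rot: [-0.109, 0.994, 0.0, 0.0]
force: [1.8, 0.7, -0.0]
gripper_width: 0.999
gripper_force: 0.0
time: 9.37
position: [0.4811, 0.2861, 0.1869]
tool_rot: [0.029, 1.0, 0.0, -0.0]
force: [-0.8, -0.3, -0.4]
gripper_width: 1.0
gripper_force: 0.0
time: 9.53
position: [0.4817, 0.2888, 0.1868]
tool_rot: [0.027, 1.0, 0.0, 0.0]
force: [-0.0, -0.4, 0.9]
gripper_width: 0.999
gripper_force: 0.0
9.5333 [0.48166879 0.28877553 0.18681804] 86.85194529875116 [-5.51435454e-04 -3.79854213e-01  8.73682782e-01]
[ 0.5771 -0.0207  0.218 ] 12.49 0.05969930862933026
[ 0.576  -0.0253  0.2235] 12.81 0.034944670937682054
[ 0.5767 -0.0244  0.2233] 12.79 0.057463811336914916
mat [ 0.5765 -0.0245  0.219 ] 0.03919594712769453
tray_grip 0.84 [512, 208] [0.5234 0.4728 0.036 ]
tray_grip 0.79 [320, 182] [0.4868 0.2882 0.036 ]
pocket 0.72 [317, 235] [0.5565 0.2809 0.006 ]
pocket 0.64 [479, 134] [0.455  0.4476 0.006 ]
ball_center 0.57 [324, 242] [0.5578 0.2892 0.021 ]
```

View pics/m2.png

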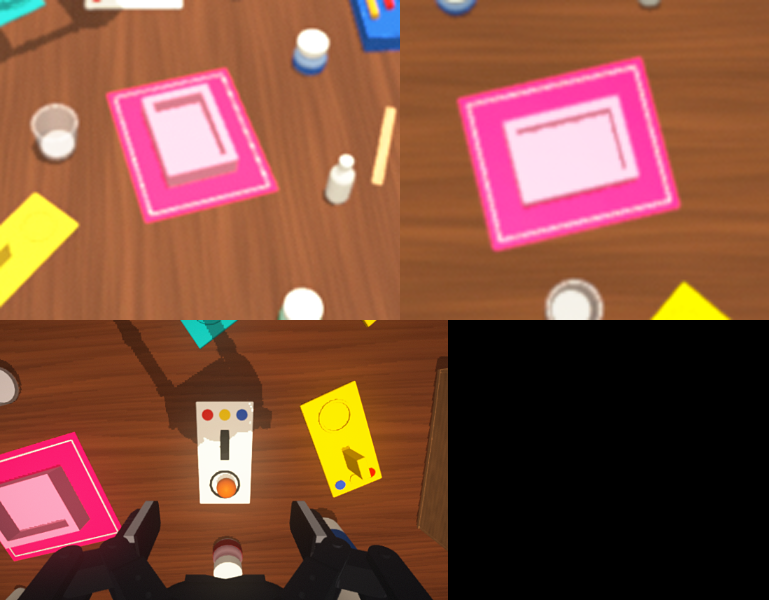

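The mould is within about 1 mm of the mat's centre and 0.5° of square. In the wrist view the white tray is centred at about (320,190), with the fin at (320,182) under the gripper. I'll descend and pinch the fin.

```bash
python3 -m pendant '0.1 0 -0.8 0 0 0 -1; 0 0 -1 0 0 0 -1; 0 0 -1 0 0 0 -1; 0 0 -1 0 0 0 -1; 0 0 -1 0 0 0 -1; 0 0 -1 0 0 0 -1; 0 0 -0.6 0 0 0 -1; 0 0 -0.3 0 0 0 -1; 0 0 0 0 0 0 -0.6; 0 0 0 0 0 0 -0.2' 80
python3 -m pendant '0 0 0 0 0 0 0.1; 0 0 0 0 0 0 0.3; 0 0 0 0 0 0 0.5; 0 0 0 0 0 0 0.6; 0 0 0 0 0 0 0.7; 0 0 0 0 0 0 0.8; 0 0 0 0 0 0 1; 0 0 0 0 0 0 1; 0 0 0 0 0 0 1; 0 0 0 0 0 0 1'
```

```text
time: 10.67
position: [0.485, 0.2874, 0.019]
tool_rot: [0.029, 1.0, -0.0, -0.0]
force: [0.3, 0.1, 0.5]
gripper_width: 0.749
gripper_force: 0.0
time: 11.5
position: [0.4852, 0.2881, 0.0197]
tool_rot: [0.029, 1.0, 0.0, 0.001]
force: [-1.0, -0.1, 6.3]
gripper_width: 0.123
gripper_force: 78.9
```

```bash
python3 -m pendant '0 0 0.05 0 0 0 1; 0 0 0.1 0 0 0 1; 0 0 0.15 0 0 0 1; 0 0 0.2 0 0 0 1; 0 0 0.25 0 0 0 1; 0 0 0.3 0 0 0 1; 0 0 0.3 0 0 0 1; 0 0 0.3 0 0 0 1; 0 0 0.3 0 0 0 1; 0 0 0.3 0 0 0 1' 80
python3 -m pendant '0 0 0.3 0 0 0 1; 0 0 0.3 0 0 0 1; 0 0 0.3 0 0 0 1; 0 0 0.3 0 0 0 1; 0 0 0.3 0 0 0 1; 0 0 0.25 0 0 0 1; 0 0 0.25 0 0 0 1; 0 0 0.2 0 0 0 1; 0 0 0.1 0 0 0 1; 0 0 0 0 0 0 1'
python3 - <<'E'
from h import *
st=get_state();w=snapshot('wrist');save(w,'w4.png');s=snapshot('side')
cv2.imwrite('pics/l1.png',np.hstack([cv2.resize(w['image'][:,:,::-1],(448,280)),cv2.resize(s['image'][80:220,230:400,::-1],(340,280),interpolation=2)]))
E
```

```text
time: 12.33
position: [0.4848, 0.2878, 0.0761]
tool_rot: [0.029, 1.0, 0.0, 0.0]
force: [-0.7, 0.2, -1.7]
gripper_width: 0.126
gripper_force: 78.1
time: 13.17
position: [0.4851, 0.2879, 0.1334]
tool_rot: [0.029, 1.0, 0.0, 0.001]
force: [-0.0, 0.7, -2.0]
gripper_width: 0.126
gripper_force: 78.1
```

View pics/l1.png

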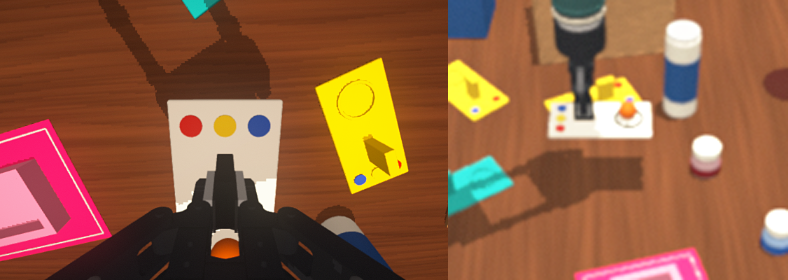

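The wrist and side views show the tray held level, with the ball still in the pocket at wrist pixel ~(322,350). I'll carry it smoothly over the mould.

```bash
python3 -m pendant '0 -0.05 0 0 0 0 1; 0.03 -0.1 0.02 0 0 0 1; 0.03 -0.2 0.03 0 0 0 1; 0.03 -0.3 0.05 0 0 0 1; 0.03 -0.4 0.05 0 0 0 1; 0.03 -0.5 0.05 0 0 0 1; 0.03 -0.5 0.03 0 0 0 1; 0.03 -0.5 0.02 0 0 0 1; 0.03 -0.5 0 0 0 0 1; 0.03 -0.5 0 0 0 0 1' 80
python3 -m pendant '0.03 -0.5 0 0 0 0 1; 0.03 -0.5 0 0 0 0 1; 0.03 -0.5 0 0 0 0 1; 0.03 -0.5 0 0 0 0 1; 0.03 -0.5 0 0 0 0 1; 0.03 -0.5 0 0 0 0 1; 0.03 -0.5 0 0 0 0 1; 0.03 -0.5 0 0 0 0 1; 0.03 -0.5 0 0 0 0 1; 0.03 -0.5 0 0 0 0 1'
python3 -m pendant '0.03 -0.5 0 0 0 0 1; 0.03 -0.5 0 0 0 0 1; 0.03 -0.5 0 0 0 0 1; 0.03 -0.5 0 0 0 0 1; 0.03 -0.5 0 0 0 0 1; 0.03 -0.5 0 0 0 0 1; 0.03 -0.4 0 0 0 0 1; 0.03 -0.25 0 0 0 0 1; 0 -0.15 0 0 0 0 1; 0 -0.05 0 0 0 0 1'
python3 -m pendant '0 0 0 0 0 0 1; 0 0 0 0 0 0 1; 0 0 0 0 0 0 1; 0 0 0 0 0 0 1'
python3 - <<'E'
from h import *
st=get_state();w=snapshot('wrist');s=snapshot('side');t=snapshot('top')
print(st['position'],np.abs(st['joint_vel']).max());zu=st['position'][2]-.0195;print('under z',zu)
for n,p,q in(('w',w,st),('s',s,None),('t',t,None)):
  for T,z in(('pocket',.006),('ball_center',.021),('tray_grip',.036)):
    for d in spot_point(p,T)[:5]:
      r,c=d['centre'];x=px2w(p,[c,r],zu+z,q)[0]
      if abs(x[1]+.02)<.06: print(n,T,round(d['conf'],2),[round(c),round(r)],x.round(4))
f=lambda v,*a:cv2.resize(v['image'][a[0]:a[1],a[2]:a[3],::-1],(390,290),interpolation=2)
cv2.imwrite('pics/f1.png',np.vstack([np.hstack([f(s,150,300,240,442),f(t,130,280,270,472)]),np.hstack([f(w,0,400,0,640)]*2)]))
E
```

```text
time: 14.1
position: [0.4914, 0.1973, 0.1389]
tool_rot: [0.029, 1.0, -0.0, 0.0]
force: [0.3, -0.5, -2.7]
gripper_width: 0.123
gripper_force: 78.1
time: 14.93
position: [0.4989, 0.0727, 0.1388]
tool_rot: [0.029, 1.0, -0.0, 0.0]
force: [1.3, -0.4, -0.9]
gripper_width: 0.126
gripper_force: 78.2
time: 15.77
position: [0.5049, -0.0229, 0.1387]
tool_rot: [0.029, 1.0, 0.0, -0.0]
force: [-0.6, -0.1, -1.4]
gripper_width: 0.124
gripper_force: 78.2
time: 16.1
position: [0.5048, -0.0218, 0.1388]
tool_rot: [0.028, 1.0, 0.0, -0.0]
force: [0.3, -0.8, -2.4]
gripper_width: 0.124
gripper_force: 78.2
[ 0.5047994  -0.02184715  0.13875225] 0.0018481095302331776
under z 0.11925225030948332
w pocket 0.86 [318, 352] [ 0.5769 -0.0268  0.1253]
w ball_center 0.83 [311, 370] [ 0.5753 -0.0308  0.1403]
w tray_grip 0.86 [317, 279] [ 0.5057 -0.0229  0.1553]
s pocket 0.93 [335, 214] [ 0.5774 -0.0301  0.1253]
s ball_center 0.66 [334, 210] [ 0.5748 -0.0281  0.1403]
s tray_grip 0.92 [307, 205] [ 0.5033 -0.0176  0.1553]
t pocket 0.47 [354, 254] [0.3852 0.     0.1253]
```

View pics/f1.png

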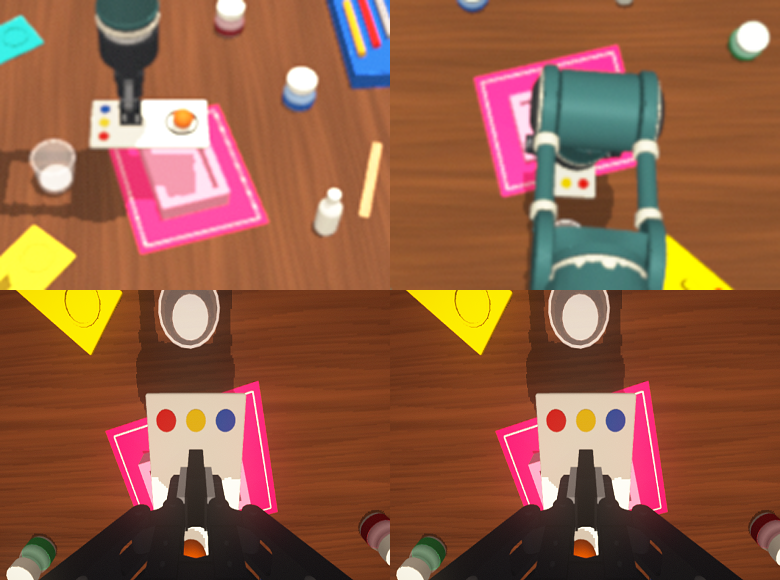

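The side view shows the tray level over the mould, with the ball in its pocket at about (334,210). The measured centre is within about 2 to 4 mm, so I'll make one small nudge, settle and confirm.

```bash
python3 -m pendant '0 0.03 0 0 0 0 1; 0 0.05 0 0 0 0 1; 0 0.02 0 0 0 0 1; 0 0 0 0 0 0 1; 0 0 0 0 0 0 1; 0 0 0 0 0 0 1; 0 0 0 0 0 0 1; 0 0 0 0 0 0 1; 0 0 0 0 0 0 1; 0 0 0 0 0 0 1' 80
python3 - <<'E'
from h import *
st=get_state();w=snapshot('wrist');s=snapshot('side');zu=st['position'][2]-.0195
for n,p,q in(('w',w,st),('s',s,None)):
  for T,z in(('pocket',.006),('ball_center',.021)):
    for d in spot_point(p,T)[:4]:
      r,c=d['centre'];x=px2w(p,[c,r],zu+z,q)[0]
      if abs(x[1]+.02)<.05 and abs(x[0]-.576)<.05: print(n,T,round(d['conf'],2),x.round(4))
# tilt: dots at -x end and far end of tray in the side view as a free-height box fit
sh=lambda z:[(dict(s,position=np.array(s['position'])-[0,0,z]),None)]
for z in(zu-.006,zu,zu+.006): print(round(z,3),fit(sh(z),lambda i:(i.min(-1)>135)&(i.max(-1)-i.min(-1)<45),(.16,.08,.006),(.53,-.022,-.06),.1))
E
```

```text
time: 17.53
position: [0.5048, -0.0198, 0.1388]
tool_rot: [0.029, 1.0, 0.0, -0.0]
force: [0.9, -0.3, -1.6]
gripper_width: 0.127
gripper_force: 78.2
w pocket 0.89 [ 0.574  -0.0241  0.1253]
w ball_center 0.6 [ 0.576  -0.028   0.1403]
s pocket 0.96 [ 0.5732 -0.0285  0.1253]
s ball_center 0.64 [ 0.5692 -0.0315  0.1403]
0.113 (array([ 0.52991598, -0.01772675, -0.05884296]), np.float64(0.22018659243096828))
0.119 (array([ 0.52985889, -0.02312958, -0.06182553]), np.float64(0.21642098946026034))
0.125 (array([ 0.52984332, -0.02772095, -0.06825238]), np.float64(0.21725633929239285))
```

```bash
python3 -c "
from station import *
print(sign_off())"
```

```text
the job is handed in; nothing more can be done
None
```

The job is handed in: the mould lies about 1 mm off the mat's centre and within 0.5° of square, and the white tray is held level and still with the ball in its pocket, within a few millimetres of the mould's middle and about 10 cm above its top.

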